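# Post a reject bracket through the sprung flap of the scrap box

### The arm

A 7-joint arm with a two-finger parallel gripper is mounted at the origin on a cart in front of the work surface, level with it; the furniture and walls round the work are solid. World frame = base frame: x ahead of the robot, y to its left, z up, the work surface at z = 0. Lengths are in m, angles in rad, forces in N, time in s.
With the tool pointing down it reaches from about 0.4 to 0.9 m from the base axis. Payload 5.5 kg.
Tool frame: the origin (TCP) lies on the centre line of the jaws, within the pads' length; the fingertips stand 19 mm ahead of it and the grasp point (between the pads) is the TCP; z points along the fingers, y is the direction in which the jaws open and shut (so a half turn about z gives the same grasp; the last joint's range is limited). The gripper opens to 85 mm and grips with 20 to 120 N. Pads are 22 mm wide; open, the fingers measure 114 mm over their backs; the gripper's body (76 mm by 85 mm) begins 54 mm behind the grasp point. The pads swing forward as they close: fully open they stand 13 mm farther back than shut.
Start: joints at [1.593, 0.501, -0.427, 1.55, 0.221, 1.138, -0.21], TCP at [0.155, -0.631, 0.212] pointing down, gripper open.
Joint ranges: [-2.88, 2.88], [-0.31, 2.03], [-1.54, 1.56], [0.2, 2.42], [-1.41, 4.55], [0.19, 2.02], [-2.57, 2.57]. Speed limits (rad/s): [2.57, 2.57, 3.14, 3.14, 3.14, 3.14, 3.14].

### API

Orientations are given as a unit quaternion [w, x, y, z].
In Python, from rig import goto, line_to, movej, let_go, clamp, dwell, solve_ik, sense, read_camera, get_calibration, PlanningError, finish_job gives the robot as it stands. Calls block until the motion is done:
- goto(position, orientation): joint-space move of the TCP to a pose.
- line_to(position, speed=0.15, rotation=None, contact_N=None): straight line of the TCP; rotation=None keeps the orientation; speed is the mean speed in m/s. With contact_N (N) it stops when the force on the tool has changed by that much, and returns True; else False.
- movej(angles): joint-space move.
- let_go() and clamp(squeeze=None): open the fingers fully, or close them until they stop; squeeze is the grip in N (None keeps the last).
- dwell(seconds).
- solve_ik(position, orientation): joint angles nearest the present ones, or None.
- sense(): the state.
- read_camera(name): name is "scene" or "side" or "wrist"; returns the picture (420x560x3 uint8, blue, green, red); there is no depth.
- get_calibration(name): a dict with "vfov" (degrees; the focal length in pixels is half the picture's height over the tangent of half this angle, whatever the lens; pixels are square), "cx", "cy" (the principal point, pixels), "k1" (the pictures are not rectified: a ray, as slopes to the right and down, at radius r is drawn at 1 + k1 r^2 times it, then the intrinsics apply), "extrinsics" (4x4, takes a point from camera to world coordinates). Camera axes: x right, y up, looking along -z (the intrinsics and any distortion apply to the point x, -y, -z); pixel columns grow to the right and rows downward; lengths in m; the calibration is good to about 2 mm. A picture is of the moment at which its call begins: read the wrist's pose just before it. get_calibration takes no time and is no camera call; for the wrist camera it gives the pose at the moment of the call.
A pose or a line that the arm cannot do raises PlanningError and nothing moves.
- finish_job(): hands the job in, once; it reports no verdict.
The state is a dict: "time": time; "joints": joint angles; "dq": joint speeds; "tau": joint torques, N m; "ee_pos": TCP position; "tool_rot": TCP orientation; "force": force on the tool from outside, world axes, zero at the start; "moment": the same for the moment, N m; "gripper_width": finger opening in m.
Only numpy, scipy, OpenCV 4.12 (cv2) and the standard library are available. Lean on these libraries where they do the work, as an engineer would, in place of code of your own. Each camera call takes 0.05 s, during which the arm holds its last target.

### The job

Scrap the small corner bracket that stands in the lane on the deck of the grey scrap box: push the self-closing flap open with one finger and, while that finger holds it open, push the bracket with the other finger through the doorway so that it drops into the bin behind, then draw back and let the flap close. Only push: do not grasp or lift the bracket, do not shove the flap open with it or let the flap close on it, and leave the other things where they are.

Things in the scene. Friction and masses are not known exactly. Their poses are not given: they have to be found in the camera images.
- scrap_box: Fixed low grey sheet-steel box, open at the top, 254 mm long (x), 122 mm wide (y). Origin on the bench under the middle of the doorway (plane of the shut flap); +x points through the doorway into the bin, +y to the hinge side, z up. Side walls 4 mm thick (inner faces y = +-57 mm) run from x = -12 mm back to the rear wall (inner face x = 130 mm); rims reach z = 101 mm, no roof
- lane (a point): Point on the loading deck in mid-lane, at x = -62, y = -26, z = 60 mm of the box. The flat deck (top z = 60 mm) runs from x = -120 mm to its edge at x = +4 mm, just behind the flap. Two ribs 6 mm high, 3 mm wide, at y = +4 and -55.5 mm, x = -114 to -10 mm, make a straight lane 56 mm wide to the free-edge half of the doorway. No side walls along the deck before x = -12 mm
- bin_floor (a point): Middle of the bin's floor, at x = 67, y = 0, z = 6 mm of the box. The bin begins right behind the deck's edge (x = +4 mm), 54 mm below the deck; what is pushed past the edge drops clear below the flap
- flap (a joint): Angle of the flap, rad: 0 = shut, grows as it swings inward (to the box's +x), to 1.55. A bare plate 105 mm wide, 4 mm thick, from z = 63 to 96 mm, that fills the doorway. A spring shuts it: 0.12 N m when shut, 0.24 N m wide open: about 5 N when pushed 25 mm from the hinge. Pushed near its hinge, its free edge runs well ahead of the finger. It swings shut as soon as it is let go
- flap_hinge (a point): On the flap's upright hinge axis, x = 0, y = +53, z = 80 mm of the box
- flap_edge (a point): Point on the free edge of the flap, 105 mm from the hinge, 80 mm above the bench; shut, it lies at x = 0, y = -52 mm of the box
- bracket: The bracket to scrap: the smallest die-cast corner bracket, 36 x 36 x 36 mm, about 55 g, standing in the lane on the deck. Origin at the centre of its underside, z up. Its upright wall, 36 mm wide and high, stands at its own +x side (outer face 18 mm from the origin) and faces back along the lane, away from the flap: the face to push. Turned up to 0.2 rad from square to the lane
- bracket_mid (a point): Middle of that bracket, 18 mm above its underside
- other_bracket: A larger corner bracket, 42 mm, on the bench to the right (-y) of the box; leave it. Origin at the centre of its underside
- offcut: Sawn aluminium profile, 40 x 85 x 40 mm, on the bench to the left of the box; leave it. Origin at the centre of its underside
- blue_case: Blue plastic case, 68 x 120 x 34 mm, on the bench at the left; leave it. Origin at the centre of its underside
- caliper: Caliper, 64 x 215 x 13 mm, on the bench at the left; leave it. Origin at the centre of its underside
- canister: Metal canister, 45 mm wide, 86 mm tall, at the back left; leave it. Origin at the centre of its underside
- hex_key: Black hex key, 35 x 101 x 6 mm, at the front left; leave it. Origin at the centre of its underside

How it is judged:
On the way, in this order (a step that is already met when the one before it is completed fails the run):
1. a finger holds the flap open (over 0.35 rad) while the bracket is still in front of the doorway (value of joint flap above 0.35 rad and contact force between the fingers and flap above 0.3 N and x of bracket_mid in the frame of scrap_box below -0.015 m), for 0.05 s.
2. the bracket goes through the doorway while a finger holds the flap open (x of bracket_mid in the frame of scrap_box above -0.004 m and value of joint flap above 0.35 rad and contact force between the fingers and flap above 0.2 N), for 0.05 s.
At the end, for the whole second after the job is handed in: The bracket lies at rest in the bin behind the doorway, its middle less than 50 mm above the bench (below the deck), and the flap is shut to within 0.08 rad (x of bracket_mid in the frame of scrap_box between 0.005 and 0.13 m and y of bracket_mid in the frame of scrap_box between -0.057 and 0.057 m and z of bracket_mid in the frame of scrap_box below 0.05 m and value of joint flap below 0.08 rad and linear speed of bracket below 0.02 m/s); the robot touches nothing.
It fails at once if the bracket is squeezed or jammed (over 20 N from the fingers) (contact force between the fingers and bracket above 20 N).
It fails at once if the bracket is lifted (its middle more than 17 mm above where it rides on the deck) (z of bracket_mid in the frame of scrap_box above 0.095 m).
It fails at once if the bracket pushes or props the flap (over 0.5 N) with no finger holding the flap (contact force between bracket and flap above 0.5 N and contact force between the fingers and flap below 0.1 N).
It fails at once if another thing is moved by more than 30 mm (distance of any of other_bracket, offcut, blue_case, caliper, canister, hex_key from where it was at the start of the episode above 0.03 m).
It also fails if it takes over 38 s, if anything falls off the work surface, if the arm or the gripper's body presses on something with over 40 N, if the wrist force passes 120 N, or if a joint passes its speed limit or range.

## Working session

There is one attempt and no reset: what is moved stays moved. The work goes in short steps, each a Python script; the robot and the scene stay as the last script left them, time stands still between calls to the robot, and variables do not carry over. Pictures are saved under pics/ and viewed, and the job is handed in when it is done.

```bash
ls; mkdir -p pics
python3 - <<'E'
from rig import *
import cv2
s=sense();print(s)
for n in("scene","side","wrist"):
    c=get_calibration(n);print(n,c)
    cv2.imwrite(f"pics/{n}0.png",read_camera(n))
E
```

```text
pics
{'time': 0.0, 'joints': array([ 1.59319081,  0.50186249, -0.42676605,  1.55147009,  0.22080584,
        1.13832972, -0.21028975]), 'dq': array([ 7.74813624e-04, -1.06346224e-05,  2.14949642e-05, -2.05474227e-04,
        2.83419113e-04,  9.33590980e-04,  1.39310538e-03]), 'tau': array([-9.22727008e-05, -5.69516802e+01, -5.81620663e+00, -2.80940098e+01,
        1.07658491e-02,  1.18477643e-02, -6.72476006e-06]), 'ee_pos': array([ 0.15477436, -0.63052605,  0.21103965]), 'tool_rot': array([-1.00137338e-03,  9.92756864e-01,  1.20136571e-01, -9.87145069e-05]), 'force': array([ 0.12820884, -0.3626607 ,  0.73815176]), 'moment': array([0.03882446, 0.00275248, 0.04889612]), 'gripper_width': 0.08535410602039308}
scene {'vfov': 44.41453782398504, 'cx': 284.69291463173005, 'cy': 210.41704409129946, 'k1': -0.17076561112214766, 'extrinsics': array([[-0.83596521,  0.33851671, -0.43193588, -0.08975442],
       [-0.54877132, -0.52066514,  0.65403199,  1.14987331],
       [-0.00349319,  0.78378201,  0.62102621,  0.94587719],
       [ 0.        ,  0.        ,  0.        ,  1.        ]])}
side {'vfov': 55.69554857205846, 'cx': 286.6251103444197, 'cy': 209.03577411025435, 'k1': -0.09729998164308257, 'extrinsics': array([[ 0.84515476,  0.37112572, -0.38468056,  0.18335874],
       [-0.53444491,  0.5745212 , -0.61991453, -0.34204733],
       [-0.00905909,  0.72951429,  0.68390558,  0.68936799],
       [ 0.        ,  0.        ,  0.        ,  1.        ]])}
wrist {'vfov': 58.210927853432814, 'cx': 277.9827517063483, 'cy': 214.4678865631651, 'k1': -0.07979852948161231, 'extrinsics': array([[ 0.23884103,  0.9180991 ,  0.31630525,  0.23705763],
       [-0.97105441,  0.22678024,  0.07499369, -0.61002921],
       [-0.00288014, -0.32506118,  0.9456886 ,  0.37267486],
       [ 0.        ,  0.        ,  0.        ,  1.        ]])}
```

View pics/scene0.png

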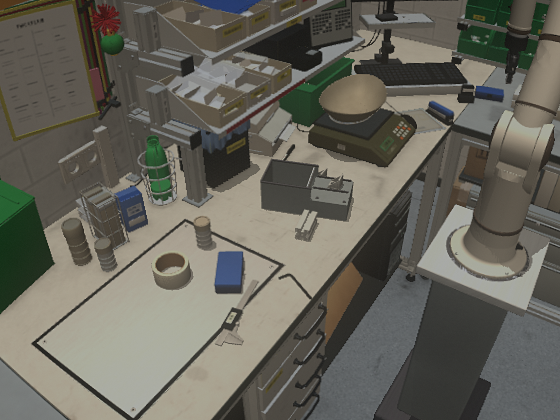

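View pics/side0.png

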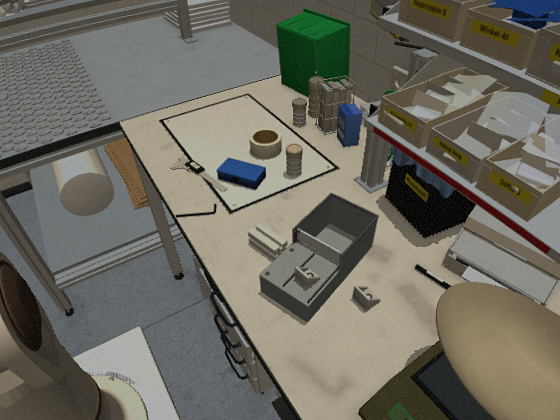

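View pics/wrist0.png

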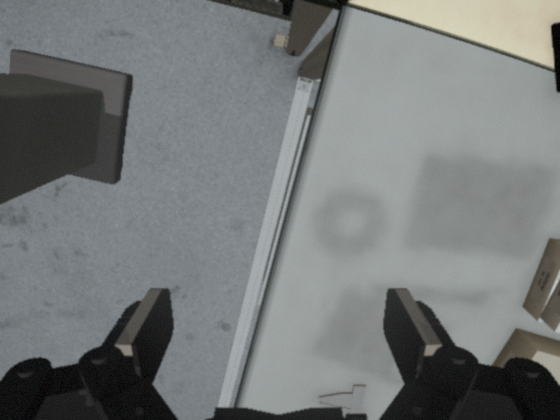

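The side view shows the box around (320,255). The deck is at lower left with the bracket near (305,273), and the bin is at upper right. The offcut is at (267,238) and the other bracket at (365,297). I'll zoom in on both fixed views.

Run:
```python
import cv2
a=cv2.imread("pics/side0.png")[185:330,235:395]
cv2.imwrite("pics/side0z.png",cv2.resize(a,None,fx=5,fy=4*1.25*0.8,interpolation=cv2.INTER_CUBIC) if 0 else cv2.resize(a,(640,580),interpolation=cv2.INTER_CUBIC))
a=cv2.imread("pics/scene0.png")[145:255,250:370]
cv2.imwrite("pics/scene0z.png",cv2.resize(a,(600,550),interpolation=cv2.INTER_CUBIC))
```

```text
(no output)
```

View pics/side0z.png

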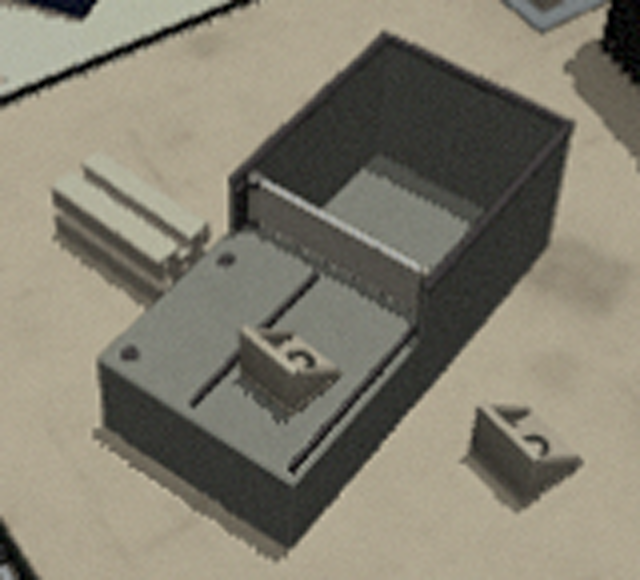

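View pics/scene0z.png

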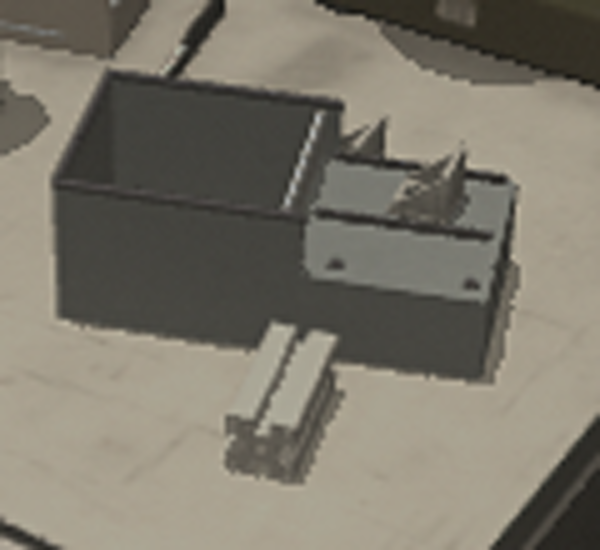

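```bash
cat > h.py <<'E'
import numpy as np, cv2
from scipy.optimize import least_squares
def K(c):
    f=210/np.tan(np.radians(c["vfov"])/2); return f
def ray(c,uv):
    f=K(c); d=np.array([(uv[0]-c["cx"])/f,(uv[1]-c["cy"])/f])
    p=d.copy()
    for _ in range(30): p=d/(1+c["k1"]*(p@p))
    E=c["extrinsics"]; v=E[:3,:3]@np.array([p[0],-p[1],-1.]); return E[:3,3],v
def onz(c,uv,z):
    o,v=ray(c,uv); return o+v*(z-o[2])/v[2]
def proj(c,P):
    E=c["extrinsics"]; q=E[:3,:3].T@(np.asarray(P)-E[:3,3]); p=np.array([q[0]/-q[2],-q[1]/-q[2]])
    p=p*(1+c["k1"]*(p@p)); return p*K(c)+[c["cx"],c["cy"]]
def fitbox(W,B):
    # W world xy, B box xy
    W=np.array(W)[:,:2];B=np.array(B)
    f=lambda p:(np.c_[np.cos(p[2])*B[:,0]-np.sin(p[2])*B[:,1]+p[0],np.sin(p[2])*B[:,0]+np.cos(p[2])*B[:,1]+p[1]]-W).ravel()
    r=least_squares(f,[.6,0,0]);return r.x,r.fun.reshape(-1,2)
E
python3 - <<'E'
from h import *; from rig import *
cs=get_calibration("side");cc=get_calibration("scene")
S=lambda u,v:(235+u/4,185+v/4)
C=lambda u,v:(250+u/5,145+v/5)
B=[(-.12,.061),(-.12,-.061),(.134,.061),(.134,-.061)]
w=[onz(cs,S(100,362),.06),onz(cs,S(290,480),.06),onz(cs,S(385,35),.101),onz(cs,S(572,125),.101)]
w2=[onz(cc,C(488,302),.06),onz(cc,C(515,185),.06),onz(cc,C(55,182),.101),onz(cc,C(110,72),.101)]
for W in(w,w2):
    x,r=fitbox(W,B);print(x.round(4),(r*1000).round(1).tolist())
E
```

```text
[0.5218 0.08   0.3368] [[-2.5, 2.9], [-2.5, -5.5], [2.2, 2.6], [2.8, -0.1]]
[0.5222 0.0855 0.3375] [[-1.8, 1.9], [-1.1, -3.0], [0.8, 1.9], [2.1, -0.7]]
```

Run:
```python
from h import *; from rig import *
cs=get_calibration("side");cc=get_calibration("scene")
for n,uv in dict(panL=(322,85),panR=(388,95),scaleBL=(312,140),scaleR=(415,125)).items(): print(n,[onz(cc,uv,z).round(3).tolist() for z in (0,.12,.2)])
for n,uv in dict(panL=(437,330),panTop=(480,285)).items(): print(n,[onz(cs,uv,z).round(3).tolist() for z in (0,.12,.2)])
for n,uv in dict(redrail0=(370,120),redrail1=(555,245)).items(): print(n,[onz(cs,uv,z).round(3).tolist() for z in (0.2,.3,.4)])
for n,uv in dict(redrail1=(188,155),redrail0=(360,68),).items(): print(n,[onz(cc,uv,z).round(3).tolist() for z in (.2,.3,.4)])
for p in [(0.155,-.631,.45),(.4,-.4,.45),(.5,0,.4),(.48,.07,.3)]:
  for q in (0,1,2,3):
    a=.807+np.pi/2*q # tool x heading
    # tool x at angle a, z down: quat (0,cos(a/2),sin(a/2),0)
    r=solve_ik(p,[0,np.cos(a/2),np.sin(a/2),0]); print(p,round(a,2),None if r is None else np.round(r,2))
```

```text
panL [[0.914, -0.668, 0.0], [0.786, -0.438, 0.12], [0.702, -0.284, 0.2]]
panR [[0.633, -0.739, -0.0], [0.541, -0.499, 0.12], [0.48, -0.34, 0.2]]
scaleBL [[0.709, -0.24, 0.0], [0.608, -0.064, 0.12], [0.54, 0.054, 0.2]]
scaleR [[0.439, -0.556, 0.0], [0.372, -0.34, 0.12], [0.327, -0.196, 0.2]]
panL [[0.633, -0.166, 0.0], [0.555, -0.197, 0.12], [0.502, -0.217, 0.2]]
panTop [[0.792, -0.144, 0.0], [0.686, -0.178, 0.12], [0.616, -0.201, 0.2]]
redrail0 [[0.792, 0.256, 0.2], [0.667, 0.134, 0.3], [0.543, 0.012, 0.4]]
redrail1 [[0.795, -0.223, 0.2], [0.67, -0.247, 0.3], [0.545, -0.271, 0.4]]
redrail1 [[0.784, 0.305, 0.2], [0.667, 0.418, 0.3], [0.55, 0.531, 0.4]]
redrail0 [[0.66, -0.493, 0.2], [0.559, -0.273, 0.3], [0.459, -0.052, 0.4]]
(0.155, -0.631, 0.45) 0.81 [ 1.67  0.41 -0.58  1.18  0.22  1.62  0.37]
(0.155, -0.631, 0.45) 2.38 [ 1.83  0.48 -0.89  1.17  0.37  1.65  1.84]
(0.155, -0.631, 0.45) 3.95 [ 0.57  0.65  1.36  1.22 -0.64  1.73 -2.15]
(0.155, -0.631, 0.45) 5.52 [ 1.45  0.37 -0.25  1.18  0.09  1.6  -1.11]
(0.4, -0.4, 0.45) 0.81 [ 1.33  0.25 -0.75  1.39  0.17  1.56 -0.17]
(0.4, -0.4, 0.45) 2.38 [ 1.5   0.31 -1.01  1.39  0.26  1.58  1.32]
(0.4, -0.4, 0.45) 3.95 None
(0.4, -0.4, 0.45) 5.52 [ 1.11  0.21 -0.46  1.4   0.09  1.55 -1.68]
(0.5, 0, 0.4) 0.81 [ 0.92  0.17 -1.09  1.63  0.15  1.43 -0.95]
(0.5, 0, 0.4) 2.38 [ 0.92  0.17 -1.09  1.63  0.15  1.43  0.62]
(0.5, 0, 0.4) 3.95 [ 1.05  0.24 -1.29  1.63  0.23  1.45  2.11]
(0.5, 0, 0.4) 5.52 [-0.48  0.06  0.45  1.67 -0.03  1.41 -2.36]
(0.48, 0.07, 0.3) 0.81 [ 0.76  0.21 -1.09  1.83  0.2   1.22 -1.14]
(0.48, 0.07, 0.3) 2.38 [ 0.76  0.21 -1.09  1.83  0.2   1.22  0.43]
(0.48, 0.07, 0.3) 3.95 [ 0.9   0.29 -1.29  1.82  0.29  1.25  1.91]
(0.48, 0.07, 0.3) 5.52 [-0.62  0.09  0.46  1.87 -0.04  1.2  -2.49]
```

Run:
```python
from h import *; from rig import *
a=2.378; q=[0,np.cos(a/2),np.sin(a/2),0]
line_to((.155,-.62,.43),speed=.3)
goto((.40,-.30,.43),q); print(sense()["time"])
goto((.46,.07,.32),q)
dwell(.2)
s=sense();print(s["time"],s["ee_pos"],s["tool_rot"],s["joints"].round(3))
c=get_calibration("wrist"); im=read_camera("wrist");cv2.imwrite("pics/w1.png",im)
import pickle;pickle.dump(c,open("c1.pkl","wb"))
```

```text
2.5167
4.1667 [0.46042272 0.06888006 0.32011926] [7.14672029e-05 3.73630755e-01 9.27577515e-01 9.33420182e-05] [ 0.819  0.123 -1.095  1.837  0.115  1.249  0.496]
```

View pics/w1.png

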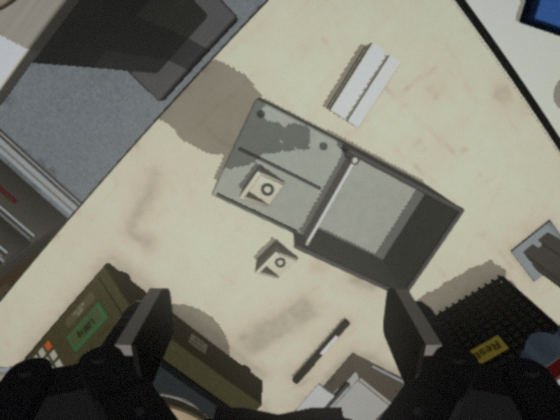

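The wrist view shows the whole box. Deck corners are at (258,99) and (213,193), the flap runs from (355,158) to (307,243), and the bracket is near (263,187). I'll zoom in to get exact points.

Run:
```python
import cv2
a=cv2.imread("pics/w1.png")
cv2.imwrite("pics/w1z.png",cv2.resize(a[85:305,205:475],(795,648),interpolation=cv2.INTER_CUBIC))
cv2.imwrite("pics/w1y.png",cv2.resize(a[130:220,210:330],(800,600),interpolation=cv2.INTER_CUBIC))
```

```text
(no output)
```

View pics/w1z.png

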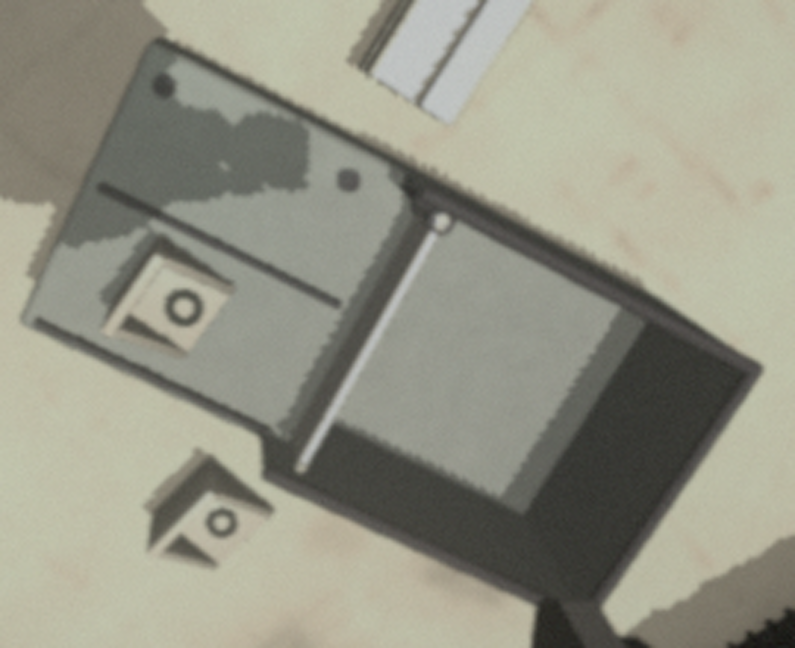

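View pics/w1y.png

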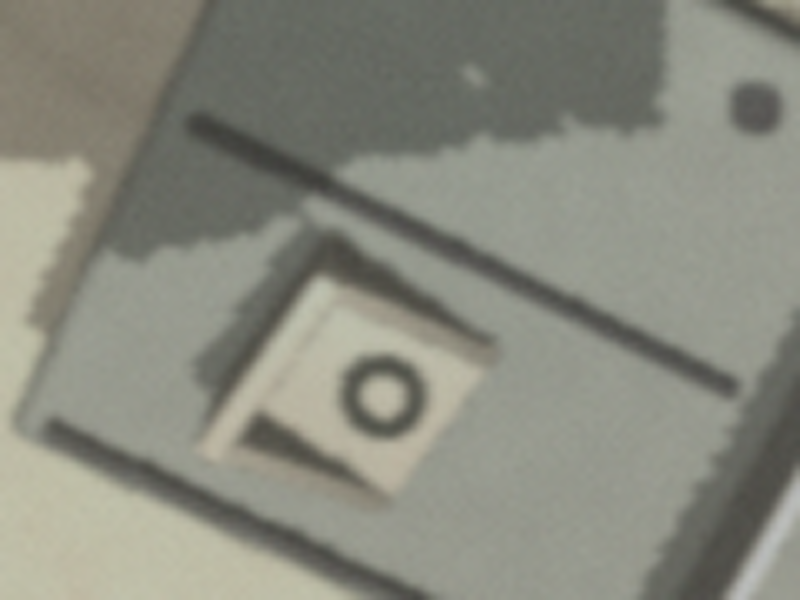

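Run:
```python
from h import *; import pickle
c=pickle.load(open("c1.pkl","rb"))
Z=lambda u,v:(205+u/2.944-.3,85+v/2.945-.3)
Y=lambda u,v:(210+u/6.667-.4,130+v/6.667-.4)
B=[(-.12,.061),(-.12,-.061),(.134,.061),(.134,-.061),(0,-.052)]
w=[onz(c,Z(155,40),.06),onz(c,Z(25,320),.06),onz(c,Z(762,370),.101),onz(c,Z(598,605),.101),onz(c,Z(302,468),.096)]
x,r=fitbox(w,B);print(x.round(4),(r*1000).round(1).tolist())
R=np.array([[np.cos(x[2]),-np.sin(x[2])],[np.sin(x[2]),np.cos(x[2])]])
tb=lambda P:((P[:2]-x[:2])@R*1000).round(1)
for n,p,z in [("ribfar0",Y(190,122),.066),("ribfar1",Y(735,388),.066),("rib2_0",Y(50,428),.066),("wallL",Y(313,275),.096),("wallR",Y(200,450),.096),("frontL",Y(495,360),.062),("frontR",Y(390,505),.062),("frontLb",Y(495,360),.060)]:
    print(n,tb(onz(c,p,z)))
np.save("box.npy",x)
```

```text
[0.5253 0.0877 0.3499] [[-2.9, 0.4], [-0.9, -2.3], [-1.0, 4.9], [5.3, -5.6], [-0.5, 2.7]]
ribfar0 [-113.8    2.9]
ribfar1 [-11.5   2.3]
rib2_0 [-113.9  -55.6]
wallL [-85.9  -4.9]
wallR [-90.1 -38.6]
frontL [-50.  -12.2]
frontR [-54.9 -43.7]
frontLb [-49.8 -12.6]
```

Run:
```python
from h import *; import pickle
c=pickle.load(open("c1.pkl","rb"))
Z=lambda u,v:(205+u/2.944-.3,85+v/2.945-.3)
Y=lambda u,v:(210+u/6.667-.4,130+v/6.667-.4)
B=[(-.12,.061),(-.12,-.061),(.134,.061),(0,-.052),(-.114,.004),(-.010,.004),(-.114,-.0555)]
w=[onz(c,Z(155,40),.06),onz(c,Z(25,320),.06),onz(c,Z(762,370),.101),onz(c,Z(302,468),.096),onz(c,Y(190,122),.066),onz(c,Y(735,388),.066),onz(c,Y(50,428),.066)]
x,r=fitbox(w,B);print(x.round(4),(r*1000).round(1).tolist())
np.save("box.npy",x)
R=np.array([[np.cos(x[2]),-np.sin(x[2])],[np.sin(x[2]),np.cos(x[2])]])
for n,p,z in [("wallL",Y(313,275),.096),("wallR",Y(200,450),.096),("frontL",Y(495,360),.062),("frontR",Y(390,505),.062)]:
    print(n,((onz(c,p,z)[:2]-x[:2])@R*1000).round(1))
# finger in tool frame from wrist image?
```

```text
[0.5263 0.0858 0.3347] [[-1.6, 0.5], [-1.3, -2.9], [1.6, 1.4], [-0.2, 0.5], [-0.0, 0.7], [1.9, 0.3], [-0.5, -0.5]]
wallL [-86.2  -4.1]
wallR [-89.9 -37.8]
frontL [-50.2 -10.8]
frontR [-54.6 -42.3]
```

Run:
```python
import cv2
a=cv2.imread("pics/w1.png")
cv2.imwrite("pics/w1f.png",cv2.resize(a[270:420,0:200],(800,600),interpolation=cv2.INTER_CUBIC))
```

```text
(no output)
```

View pics/w1f.png

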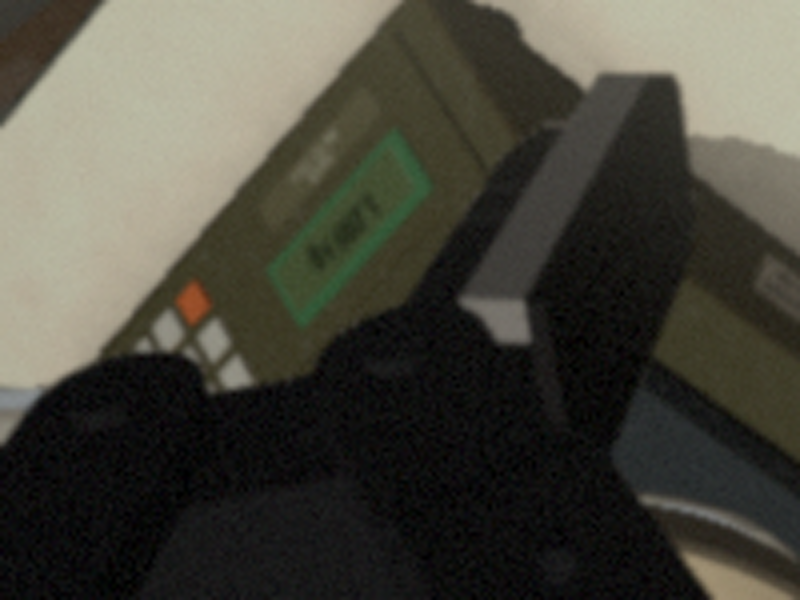

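Run:
```python
from h import *; import pickle
from scipy.spatial.transform import Rotation as Ro
c=pickle.load(open("c1.pkl","rb"))
q=[7.147e-05,.37363,.927578,9.3e-05]; Rt=Ro.from_quat([q[1],q[2],q[3],q[0]]).as_matrix(); p=np.array([.46042,.06888,.32012])
F=lambda u,v:(u/4-.4,270+v/4-.4)
o,_=ray(c,(0,0)); print("cam in tool",((o-p)@Rt).round(4))
for n,uv in dict(tip_out=(600,75),tip_in=(645,78),tip_in_far=(685,85),top_out=(465,300),top_in=(530,298)).items():
    o,v=ray(c,F(*uv)); o=(o-p)@Rt; v=v@Rt
    print(n,"at x=11:",((o+v*(.011-o[0])/v[0])*1000).round(1),"x=-11:",((o+v*(-.011-o[0])/v[0])*1000).round(1))
```

```text
cam in tool [ 0.084   0.0011 -0.1615]
tip_out at x=11: [ 11.  -47.9 -35.8] x=-11: [-11.  -62.7   2. ]
tip_in at x=11: [ 11.  -43.4 -36.3] x=-11: [-11.  -56.8   1.4]
tip_in_far at x=11: [ 11.  -39.2 -37.5] x=-11: [-11.  -51.4  -0.2]
top_out at x=11: [ 11.  -47.7 -69.5] x=-11: [-11.  -62.3 -41.7]
top_in at x=11: [ 11.  -42.8 -69. ] x=-11: [-11.  -56.  -41.2]
```

```bash
cat >> h.py <<'E'
bx=np.array([.5255,.0855,.335]); phi=.42
Rb=np.array([[np.cos(bx[2]),-np.sin(bx[2])],[np.sin(bx[2]),np.cos(bx[2])]])
def tcp(Bx,By,z,phi=phi):
    p=np.array([Bx,By])+.0427*np.array([np.cos(phi),np.sin(phi)]); w=Rb@p+bx[:2]; return [w[0],w[1],z]
def quat(phi=phi):
    a=bx[2]+phi+np.pi/2; return [0,np.cos(a/2),np.sin(a/2),0]
E
python3 - <<'E'
from h import *; from rig import *
goto(tcp(-.115,-.021,.17),quat())
print([solve_ik(tcp(x,-.021,.08),quat()) is not None for x in(-.115,-.05,.015)])
hit=line_to(tcp(-.115,-.021,.13),speed=.1,contact_N=5)
if not hit: dwell(.2); hit=line_to(tcp(-.115,-.021,.055),speed=.03,contact_N=4)
s=sense();print(hit,s["time"],s["ee_pos"],s["force"])
cv2.imwrite("pics/w2.png",read_camera("wrist"));cv2.imwrite("pics/s2.png",cv2.resize(read_camera("side")[185:330,235:395],(640,580),interpolation=cv2.INTER_CUBIC))
E
```

```text
[True, True, True]
False 8.2667 [0.45498351 0.05711951 0.05508533] [-0.20687434 -1.20273304 -0.21557316]
```

View pics/w2.png

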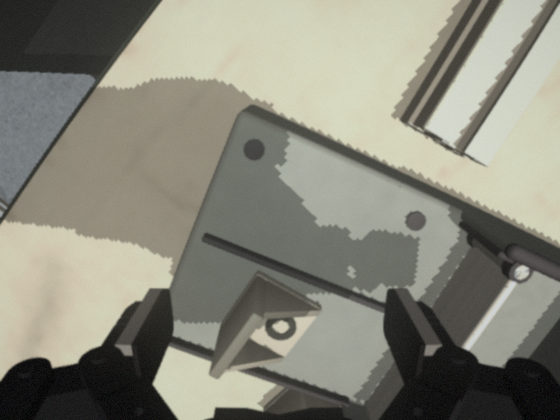

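View pics/s2.png

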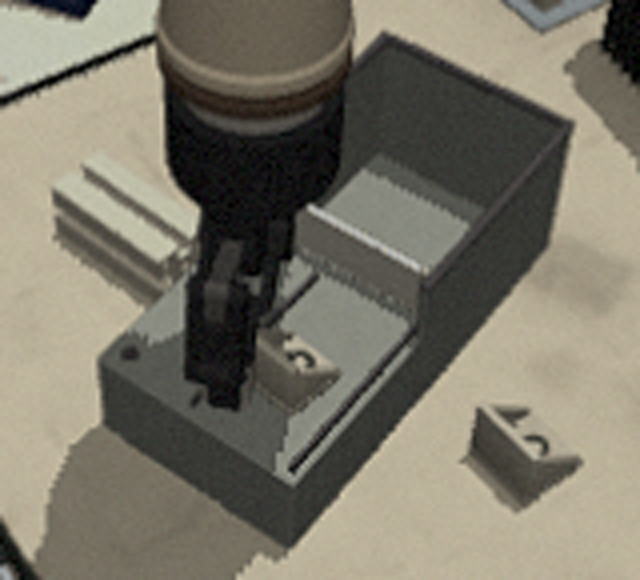

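Run:
```python
from h import *; from rig import *
cs=get_calibration("side")
for z in (.06,.066,.072):print(((onz(cs,(235+240/4,185+408/4),z)[:2]-bx[:2])@Rb*1000).round(1),((onz(cs,(235+212/4,185+400/4),z)[:2]-bx[:2])@Rb*1000).round(1))
hit=line_to(tcp(-.115,-.021,.041),speed=.025,contact_N=4)
s=sense();print(hit,s["time"],s["ee_pos"],s["force"])
```

```text
[-103.2  -17.9] [-107.8   -4.4]
[-106.7  -20.5] [-111.2   -7.1]
[-110.1  -23.1] [-114.6   -9.8]
False 9.075 [0.45488205 0.05725534 0.04095216] [-0.1297834   0.23325606  0.24904942]
```

Run:
```python
from h import *; from rig import *
cv2.imwrite("pics/s3.png",cv2.resize(read_camera("side")[170:330,215:395],(800,711),interpolation=cv2.INTER_CUBIC)[100:700])
cv2.imwrite("pics/c3.png",cv2.resize(read_camera("scene")[125:225,270:390],(720,600),interpolation=cv2.INTER_CUBIC))
```

```text
(no output)
```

View pics/s3.png

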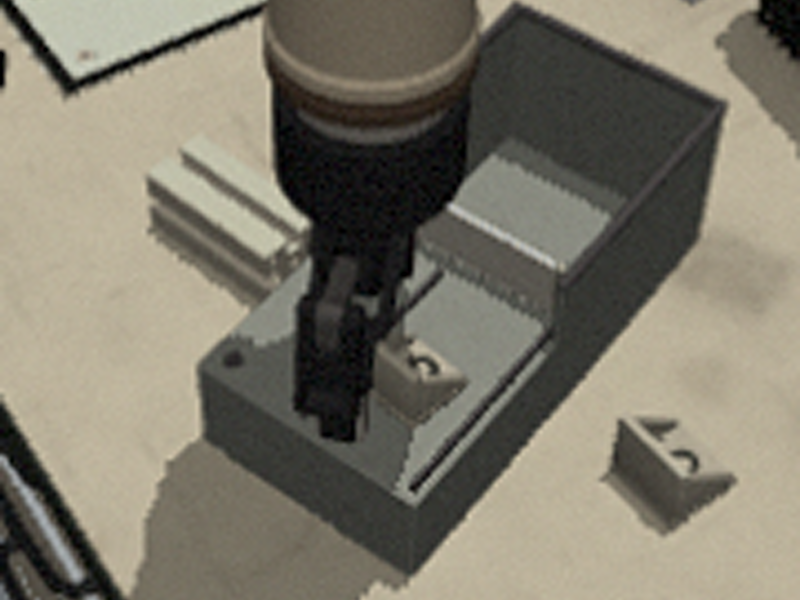

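View pics/c3.png

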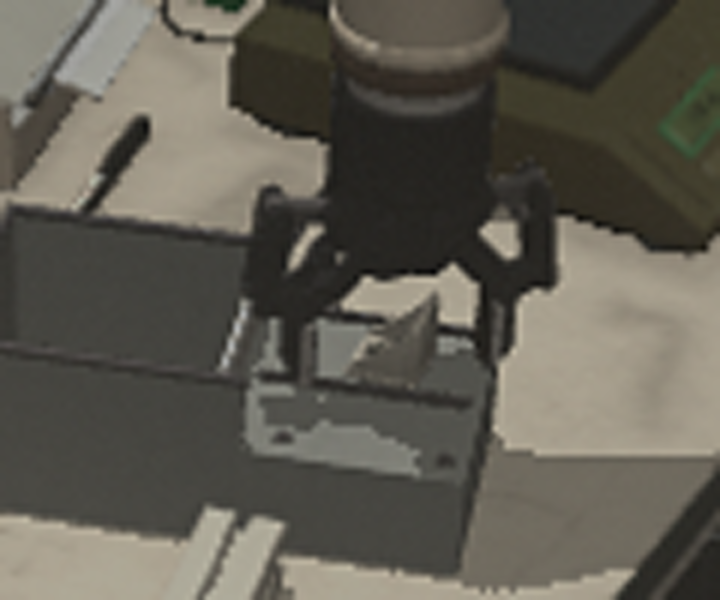

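```bash
cat >> h.py <<'E'
def tri(c1,u1,c2,u2):
    o1,v1=ray(c1,u1);o2,v2=ray(c2,u2)
    A=np.c_[v1,-v2]; t=np.linalg.lstsq(A,o2-o1,rcond=None)[0]
    a,b=o1+v1*t[0],o2+v2*t[1]; return (a+b)/2,np.linalg.norm(a-b)
def tobox(P): return np.r_[(P[:2]-bx[:2])@Rb,P[2]]*1000
E
python3 - <<'E'
from h import *; from rig import *
cs=get_calibration("side");cc=get_calibration("scene")
S=lambda u,v:(215+u/4.444,170+(v+100)/4.444)
C=lambda u,v:(270+u/6,125+v/6)
P,e=tri(cs,S(345,440),cc,C(495,358));print(tobox(P).round(1),e)
P,e=tri(cs,S(325,430),cc,C(495,358));print(tobox(P).round(1),e)
# A tip: in vertical plane of finger; scene ray at given heights
for z in(.06,.065,.07,.08):
  print(z,tobox(onz(cc,C(300,384),z)).round(1),tobox(onz(cc,C(285,380),z)).round(1),"B",tobox(onz(cc,C(495,358),z)).round(1))
E
```

```text
[-122.3  -26.2   72.8] 0.0015842610178270467
[-124.3  -18.5   77.4] 0.0014856015567612855
0.06 [-31.8   1.1  60. ] [-24.   -0.4  60. ] B [-121.4  -43.7   60. ]
0.065 [-32.9   7.9  65. ] [-25.2   6.4  65. ] B [-122.1  -36.6   65. ]
0.07 [-34.   14.7  70. ] [-26.4  13.2  70. ] B [-122.7  -29.6   70. ]
0.08 [-36.3  28.3  80. ] [-28.7  26.9  80. ] B [-123.9  -15.5   80. ]
```

Run:
```python
from h import *; from rig import *
cc=get_calibration("scene");cs=get_calibration("side")
for z in(.07,.08,.09,.10,.11,.12,.14): 
  u=proj(cc,[.4549,.0573,z]); v=proj(cs,[.4549,.0573,z]); print(z,((u-[270,125])*6).round(),((v-[215,170])*4.444-[0,100]).round())
n=np.array([np.cos(.755),np.sin(.755)]);t=np.array([-n[1],n[0]])
for y in (-.043,-.048,-.057,.043,.048,.057):
  for z in (.06,.07,.08,.12): print(y,z,((proj(cc,np.r_[np.array([.4549,.0573])+n*y,z])-[270,125])*6).round())
```

```text
0.07 [392. 375.] [368. 350.]
0.08 [393. 358.] [368. 336.]
0.09 [394. 341.] [368. 321.]
0.1 [395. 324.] [368. 306.]
0.11 [397. 307.] [369. 291.]
0.12 [398. 290.] [369. 276.]
0.14 [400. 254.] [369. 245.]
-0.043 0.06 [476. 382.]
-0.043 0.07 [477. 366.]
-0.043 0.08 [479. 349.]
-0.043 0.12 [485. 281.]
-0.048 0.06 [486. 381.]
-0.048 0.07 [487. 365.]
-0.048 0.08 [489. 348.]
-0.048 0.12 [495. 280.]
-0.057 0.06 [503. 380.]
-0.057 0.07 [505. 363.]
-0.057 0.08 [507. 346.]
-0.057 0.12 [513. 278.]
0.043 0.06 [305. 401.]
0.043 0.07 [306. 384.]
0.043 0.08 [306. 367.]
0.043 0.12 [310. 299.]
0.048 0.06 [295. 402.]
0.048 0.07 [296. 385.]
0.048 0.08 [296. 368.]
0.048 0.12 [299. 300.]
0.057 0.06 [277. 404.]
0.057 0.07 [277. 387.]
0.057 0.08 [278. 370.]
0.057 0.12 [281. 301.]
```

Run:
```python
from h import *; from rig import *
hit=line_to(tcp(-.115,-.021,.022),speed=.025,contact_N=4)
s=sense();print(hit,s["time"],s["ee_pos"],s["force"])
cv2.imwrite("pics/c4.png",cv2.resize(read_camera("scene")[125:225,270:390],(720,600),interpolation=cv2.INTER_CUBIC))
```

```text
True 9.7333 [0.45493298 0.05703758 0.02770246] [-1.5183088  -1.08878408  7.58050688]
```

View pics/c4.png

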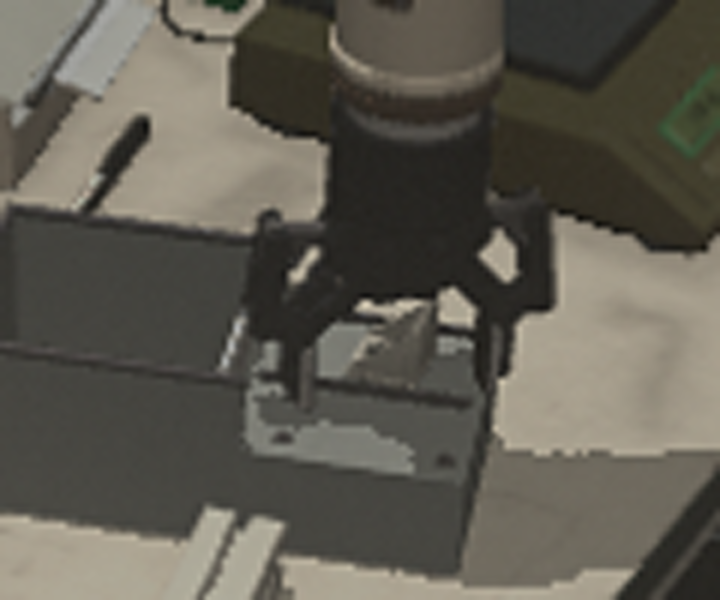

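Run:
```python
from h import *; from rig import *
line_to(tcp(-.115,-.021,.037),speed=.05)
line_to(tcp(-.068,-.021,.037),speed=.04)
s=sense();print(s["time"],s["ee_pos"],s["force"])
cv2.imwrite("pics/s5.png",cv2.resize(read_camera("side")[170:330,215:395],(800,711),interpolation=cv2.INTER_CUBIC)[100:700])
cv2.imwrite("pics/w5.png",read_camera("wrist"))
```

```text
11.45 [0.49615914 0.07113375 0.03565345] [-5.88715621 -3.12778748  0.11406931]
```

View pics/s5.png

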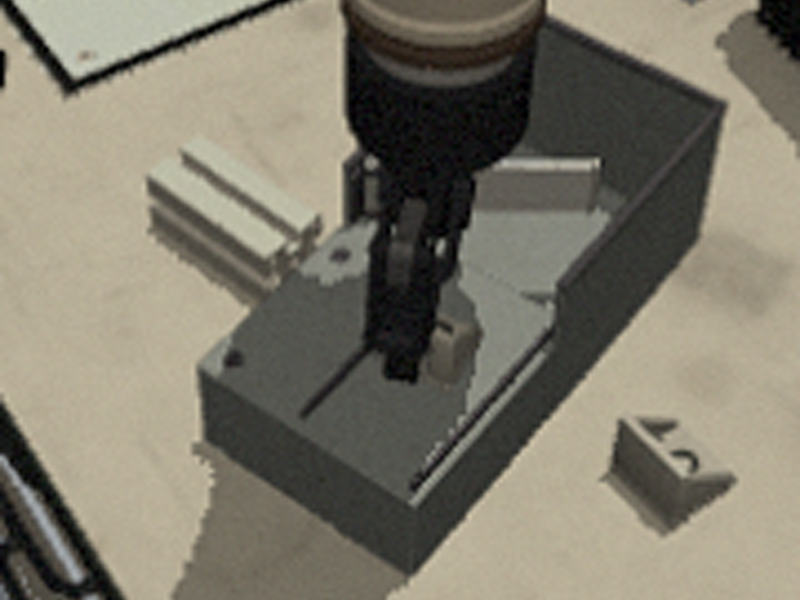

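View pics/w5.png

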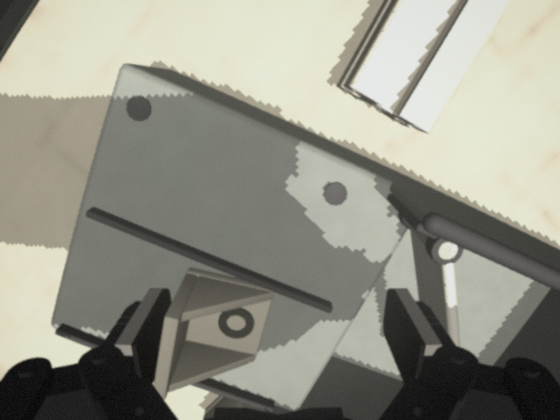

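Run:
```python
from h import *; from rig import *
for x in(-.05,-.03,):
    h=line_to(tcp(x,-.021,.037),speed=.05,contact_N=9)
    s=sense();print(x,h,s["time"],s["ee_pos"],s["force"].round(1))
    if h: break
cv2.imwrite("pics/s6.png",cv2.resize(read_camera("side")[170:330,215:395],(800,711),interpolation=cv2.INTER_CUBIC)[100:700])
cv2.imwrite("pics/w6.png",read_camera("wrist"))
```

```text
-0.05 True 11.8083 [0.50039466 0.07028231 0.03490115] [-1.6 -4.8  3.8]
```

View pics/s6.png

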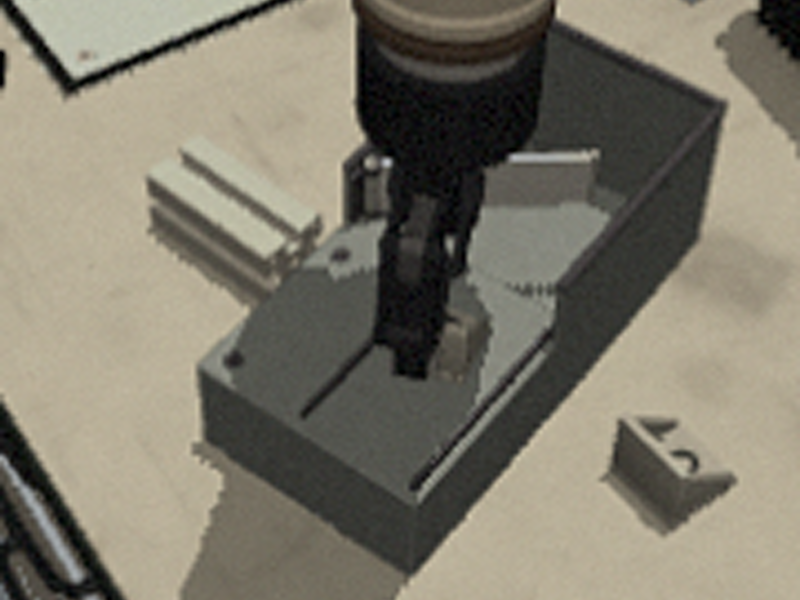

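View pics/w6.png

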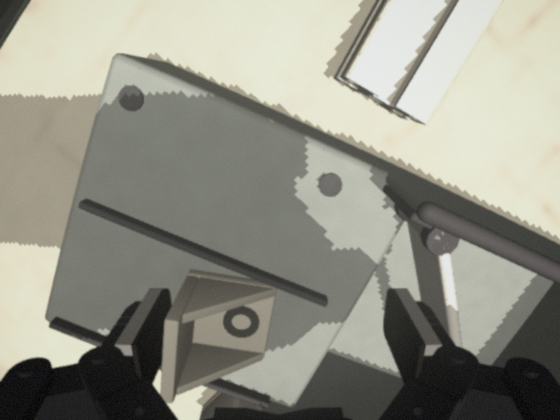

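Run:
```python
from h import *; from rig import *
dwell(.2)
s=sense();print(s["time"],s["ee_pos"],s["force"].round(1),s["moment"].round(2))
h=line_to(tcp(-.056,-.021,.037),speed=.03)
for i in range(2):
    dwell(.1);s=sense();print(s["time"],s["ee_pos"],s["force"].round(1),s["moment"].round(2), tcp(-.056,-.021,.037))
```

```text
12.1083 [0.499689   0.06927447 0.03480357] [-1.6 -4.5  4.6] [-0.71  0.09 -0.05]
12.8 [0.50764355 0.07173683 0.03550945] [-6.7 -9.6  1.8] [-1.95  1.27  0.17] [np.float64(0.5106143701218246), np.float64(0.07651813613644926), 0.037]
12.9 [0.50764713 0.07174646 0.03553398] [ -7.1 -10.1   1.3] [-1.93  1.25  0.13] [np.float64(0.5106143701218246), np.float64(0.07651813613644926), 0.037]
```

Run:
```python
from h import *; from rig import *
for x,y in((-.056,-.026),(-.045,-.027),(-.033,-.027),):
    line_to(tcp(x,y,.037),speed=.04)
    s=sense();p=tobox(s["ee_pos"]);d=tobox(np.array(tcp(x,y,.037)));print(x,s["time"],(p-d).round(1),(Rb.T@s["force"][:2]).round(1),s["force"][2].round(1))
cv2.imwrite("pics/s7.png",cv2.resize(read_camera("side")[170:330,215:395],(800,711),interpolation=cv2.INTER_CUBIC)[100:700])
cv2.imwrite("pics/w7.png",read_camera("wrist"))
```

```text
-0.056 13.175 [-2.3 -1.6 -1.1] [-5.  -3.1] -1.1
-0.045 13.6 [-0.7 -0.7 -0.7] [-2.7 -2.9] -2.9
-0.033 14.05 [ 0.5 -0.2  0.1] [-1.7 -2.7] -2.7
```

View pics/s7.png

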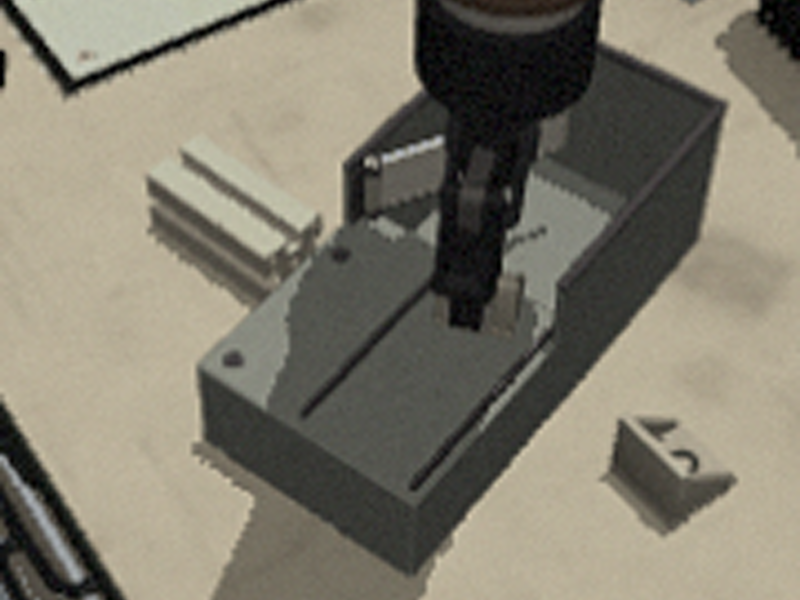

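View pics/w7.png

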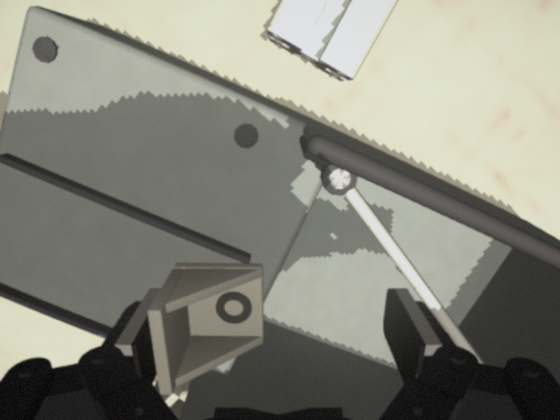

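The flap is about 1 rad open against the leading finger, and the bracket is at the deck edge. Contact forces are small, so I'll keep pushing.

Run:
```python
from h import *; from rig import *
for x,y in((-.02,-.026),(-.008,-.025),(.002,-.024),):
    line_to(tcp(x,y,.037),speed=.05)
    s=sense();p=tobox(s["ee_pos"]);d=tobox(np.array(tcp(x,y,.037)));print(x,s["time"],(p-d).round(1),(Rb.T@s["force"][:2]).round(1),s["force"][2].round(1))
cv2.imwrite("pics/s8.png",cv2.resize(read_camera("side")[170:330,215:395],(800,711),interpolation=cv2.INTER_CUBIC)[100:700])
cv2.imwrite("pics/w8.png",read_camera("wrist"))
```

```text
-0.02 14.5583 [0.8 0.  0.2] [-1.2 -2.1] -0.7
-0.008 14.95 [0.8 0.1 0.2] [-0.  -2.9] -0.7
0.002 15.3 [1.1 0.1 0.2] [ 1.6 -2.1] -0.9
```

View pics/s8.png

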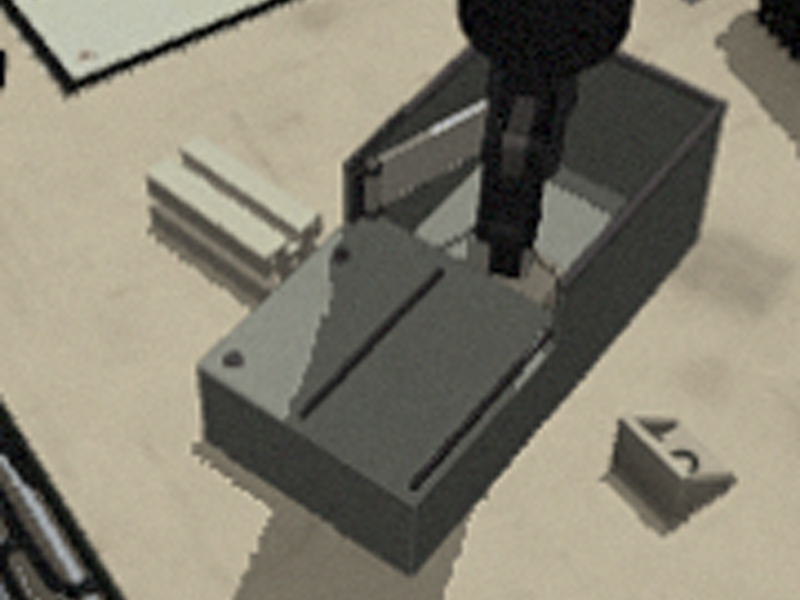

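View pics/w8.png

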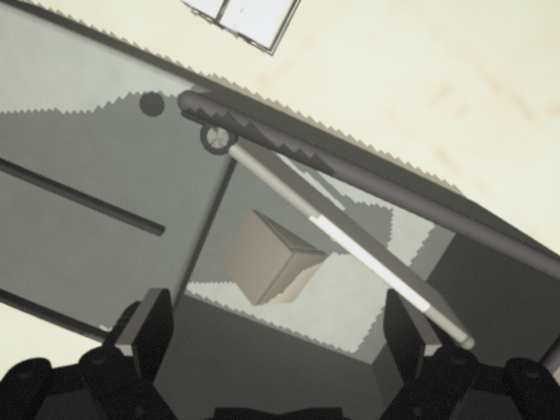

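The bracket is off the deck and lies in the bin at about (275,265) in the wrist view. The flap is still held open by the finger. I'll draw back along the lane.

Run:
```python
from h import *; from rig import *
for x,y in((-.033,-.026),(-.075,-.022),(-.128,-.021),):
    line_to(tcp(x,y,.037),speed=.07)
    s=sense();print(x,s["time"],(Rb.T@s["force"][:2]).round(1),s["force"][2].round(1))
line_to(tcp(-.128,-.021,.13),speed=.12)
goto(tcp(-.10,-.0,.30),quat())
dwell(.3);print(sense()["time"],sense()["force"].round(1))
import pickle;pickle.dump(get_calibration("wrist"),open("c9.pkl","wb"))
cv2.imwrite("pics/w9.png",read_camera("wrist"))
cv2.imwrite("pics/s9.png",cv2.resize(read_camera("side")[170:330,215:395],(800,711),interpolation=cv2.INTER_CUBIC)[:600])
```

```text
-0.033 16.05 [-3.2 -1.3] -0.8
-0.075 16.8 [-3.8 -4.9] 1.1
-0.128 17.7083 [0.2 0.1] 0.1
19.6583 [-0.1 -0.3 -0.4]
```

View pics/w9.png

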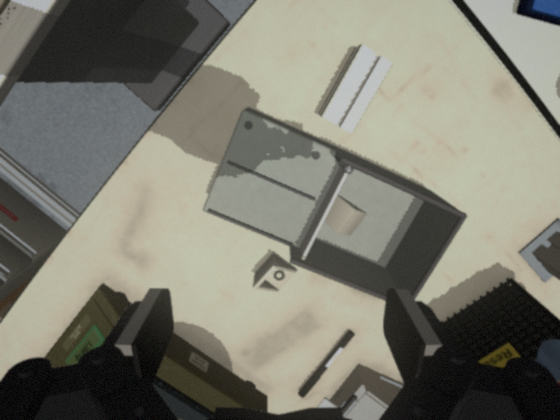

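View pics/s9.png

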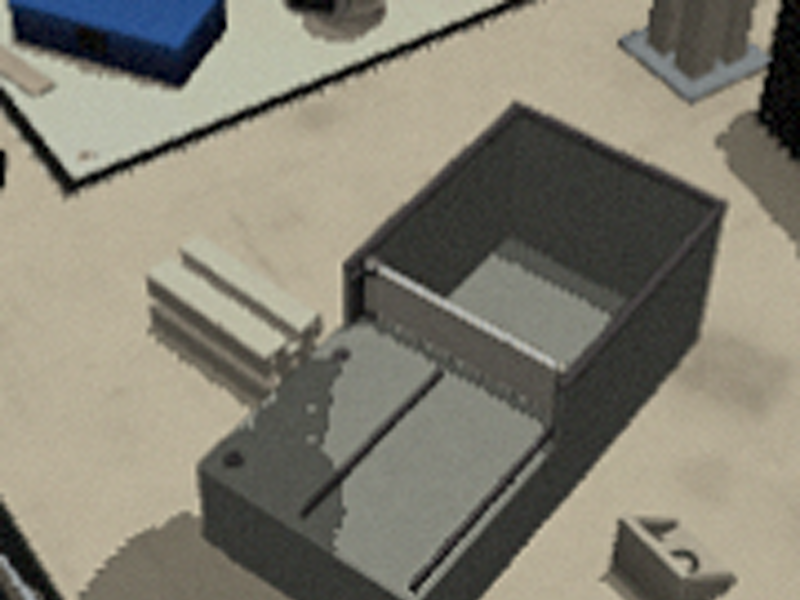

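The wrist view shows the bracket in the bin at about (345,218). The flap lies shut from (348,170) to (305,258), the deck is empty, and the offcut and other bracket look unmoved. One numeric check before handing in.

Run:
```python
from h import *; from rig import *; import pickle
c=pickle.load(open("c9.pkl","rb"))
print("bracket",tobox(onz(c,(345,217),.03)).round(1))
print("flap",tobox(onz(c,(348,170),.096)).round(1),tobox(onz(c,(305,257),.096)).round(1))
im=read_camera("wrist");print("change",cv2.absdiff(im[150:280,200:470],cv2.imread("pics/w9.png")[150:280,200:470]).mean())
c0=get_calibration("side");a=cv2.imread("pics/side0.png")
print("other bracket/offcut change",[cv2.absdiff(read_camera("side")[r],a[r]).mean().round(1) for r in (np.s_[280:318,348:385],np.s_[220:255,245:285])])
print(sense()["time"]);finish_job()
```

```text
bracket [40.6 -9.6 30. ]
flap [ 0.1 51.2 96. ] [  1.7 -51.2  96. ]
change 2.6633713200379865
other bracket/offcut change [np.float64(6.9), np.float64(7.3)]
19.9083
the job is handed in; nothing more can be done
```

The bracket is in the bin and the flap is shut. I handed the job in at about 20 s of the 38 s allowed; it reports no verdict.

**What I did:** I turned the open gripper about 0.42 rad to the lane so one finger led. That finger pushed the flap open and held it, to an estimated 0.6–1.2 rad. The other finger pushed the bracket along the lane and over the deck's edge. I then backed out along the lane, letting the flap close, and lifted clear.

**Last checks:**
- **Bracket:** the wrist view puts it at about x = 41, y = -10 mm of the box. That assumes a height of 30 mm; I did not measure the height itself. The two pictures I compared at the end showed no visible movement.
- **Flap:** its top edge runs from (0, 51) to (2, -51) mm, which is shut to about 0.02 rad.
- **Robot:** it stands clear, with about 0.5 N on the tool, which is sensor noise.
- **Other things:** the offcut and other bracket look unmoved in the side view. Their image differences (about 7 grey levels) were higher than the 2.7 between two pictures taken in a row, which I put down to noise and changed shadows. I did not measure the case, caliper, canister or hex key; the arm did not work near them.

**What disagreed:**
- **Fingertip height:** with the gripper open, the tips stood about 32 mm behind the reported TCP, not ahead of it. I found this by lowering the fingers gently until they touched the deck or a rib, and set the pushing height from that.
- **Rubbing on the rib:** midway the bracket turned and seemed to press against the left rib. The total force on the tool was about 12 N, and roughly 6 N of that was on the bracket by my estimate. A shift of 5–6 mm to the right freed it.

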